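# Lay out the kit tray

## Robot

A 7-joint arm with a two-finger parallel gripper is mounted at the origin on a cart in front of the work surface, level with it; the furniture and walls round the work are solid. World frame = base frame: x ahead of the robot, y to its left, z up, the work surface at z = 0. Lengths are in m, angles in rad, forces in N, time in s.
With the tool pointing down it reaches from about 0.425 to 0.925 m from the base axis. Payload 6.8 kg.
Tool frame: the origin (TCP) lies at the very end of the fingers, on their centre line; the grasp point (between the pads) lies 19 mm behind it; z points along the fingers, x is the direction in which the jaws open and shut, and the axes are right-handed (so a half turn about z gives the same grasp; the last joint's range is limited). The gripper opens to 85 mm and grips with 20 to 120 N. Pads are 22 mm wide; open, the fingers measure 114 mm over their backs; the gripper's body (76 mm by 85 mm) begins 54 mm behind the grasp point. The pads swing forward as they close: fully open they stand 13 mm farther back than shut.
Start: joints at [1.029, 0.477, 0.022, 1.555, -0.011, 1.109, -0.083], TCP at [0.284, -0.612, 0.231] pointing down, gripper open.
Joint ranges: [-2.96, 2.96], [-0.34, 2.1], [-1.41, 1.46], [0.24, 2.44], [-1.37, 4.51], [0.17, 1.92], [-2.96, 2.96]. Speed limits (rad/s): [2.39, 2.39, 3.14, 3.14, 3.14, 3.14, 3.14].

## Interface

Orientations are given as a unit quaternion [w, x, y, z].
In Python, from station import bot gives the robot as it stands.
- The arm moves only by the shell command python3 -m creep 'ROWS' [FORCE]. ROWS is JSON, a list that holds one entry, the list of rows, each a list of 7 numbers: the shift along the tool's x, y, z in cm, then the turn, a rotation vector about the tool's x, y, z in rad, then the opening, from 0 (shut) to 1 (fully open). In form: [[[dx, dy, dz, wx, wy, wz, claw], ...]]. A call has 1 to 10 rows; each row is the pose to reach, as a shift and turn from the pose commanded when the call began, along the tool's axes at that moment; what a row does not reach only later rows make up. A row lasts 1/8 s, in which the tool goes at most 62.5 mm and 10.7 degrees, less where a joint would pass 70% of its speed; a pose out of reach is approached as far as the arm can. A call with a gripper value outside its range is refused whole. The fingers move at their own pace and stop on an object; FORCE is the grip in N (left out, the last holds). Time passes only in rows, so rows that repeat a pose let the fingers close. It gives the time, the measured TCP pose, the force and the opening at its end, in the units of the state.
- bot.get_obs(): the state, without advancing time (a new reading comes with each control period).
- bot.read_camera(name): name is "scene" or "top" or "wrist"; returns (picture, depth): 384x512x3 uint8, blue, green, red; 384x512 float32, m along the optical axis (not along the pixel's ray), 0 where there is no reading.
- bot.calibration(name): a dict with "mtx" (3x3 intrinsics, pixels), "dist_coeffs" ([k1, k2, p1, p2, k3] as OpenCV has them; the pictures are not rectified), "rvec" (rotation vector, rad) and "tvec" (3), from world to camera coordinates, as OpenCV has them. Camera axes: x right, y down, z forward; pixel columns grow to the right and rows downward; lengths in m; the calibration is good to about 2 mm. A picture is of the moment at which its call begins: read the wrist's pose just before it. calibration takes no time and is no camera call; for the wrist camera it gives the pose at the moment of the call.
- bot.hand_in(): hands the job in, once; it reports no verdict.
Trained networks look in the newest picture that a camera, given by its name, has taken for a name from the list of things; names that differ only in an ending like _2 or _b are one class to them, and where a whole thing is asked for, a point or a joint stands for the part that bears it (a point fixed in the world has none). Each returns a list of dicts, best first, with "p" (0 to 1); they miss things now and then, are a little off and sometimes report something else, mostly with a low value. They report only what shows in the picture. A call takes as long as a camera call.
- bot.find_in(camera, label): "xy" ([column, row] in pixels, amid what is visible of it).
- bot.silhouettes(camera, label): "mask" (384x512 bool, what is visible of it) and "xy" ([column, row] in pixels, amid what is visible of it).
The state is a dict: "t": time; "q": joint angles; "joint_vel": joint speeds; "joint_torque": joint torques, N m; "eef_pos": TCP position; "tool_rot": TCP orientation; "contact_force": force on the tool from outside, world axes, zero at the start; "torque": the same for the moment, N m; "gripper_width": opening from 0.0 (shut) to 1.0 (fully open).
Only numpy, scipy, OpenCV 4.12 (cv2) and the standard library are available. Lean on these libraries where they do the work, as an engineer would, in place of code of your own. Each camera call takes 0.05 s, during which the arm holds its last target.

## Task

Gather the kit into the wooden tray: lay the black punch, the larger of the two sharpening stones, the black ring die and the bright steel bush flat, each centred on its own blue painted shape in the tray, the punch and the stone lying along theirs. The bare steel punch and the smaller stone do not belong to the kit: leave them where they lie.

Things in the scene. Friction and masses are not known exactly. Their poses are not given: they have to be found in the camera images.
- black_punch: Black steel hole punch, a round bar lying down, 94 mm long along its x, 10 mm thick; origin under its middle, at table height. About 80 g.
- large_stone: The larger of two flat dark grey sharpening stones, 42 (x) x 78 (y) x 8 mm; origin at the centre of its underside. About 70 g.
- black_ring: Black steel ring die lying flat, 34 mm across, 9 mm high, with a hole; origin at the centre of its underside. About 50 g.
- steel_bush: Bright turned steel bush standing on its flat end, a short drum 40 mm across, 21 mm high, with a small hole in the top; origin at the centre of its underside. About 140 g.
- steel_punch: Bare grey steel hand punch, a look-alike that does not belong to the kit: 108 mm long along its x, 9 mm thick; origin under its middle.
- small_stone: The smaller of the two dark grey sharpening stones, which does not belong to the kit: 34 (x) x 55 (y) x 10 mm; origin at the centre of its underside.
- punch_plate: Pale wooden plate 102 (x) x 74 (y) x 5 mm, one of four lying two by two, in any order, in a fixed brown tray 236 x 188 mm (lip 14 mm above the table); plate x along the tray's long side. Origin under its centre, 6 mm above the table; top at 11 mm. Painted blue on its centre: a narrow bar with round ends, 102 x 16 mm, along the plate's x; place of the black punch.
- stone_plate: Pale wooden plate 102 (x) x 74 (y) x 5 mm, one of four lying two by two, in any order, in a fixed brown tray 236 x 188 mm (lip 14 mm above the table); plate x along the tray's long side. Origin under its centre, 6 mm above the table; top at 11 mm. Painted blue on its centre: a rectangle 86 x 50 mm, long side along the plate's x; place of the larger stone (so the stone's y lies along the plate's x).
- ring_plate: Pale wooden plate 102 (x) x 74 (y) x 5 mm, one of four lying two by two, in any order, in a fixed brown tray 236 x 188 mm (lip 14 mm above the table); plate x along the tray's long side. Origin under its centre, 6 mm above the table; top at 11 mm. Painted blue on its centre: a ring 42 mm across with a bare wooden spot 16 mm across in its middle; place of the black ring die.
- bush_plate: Pale wooden plate 102 (x) x 74 (y) x 5 mm, one of four lying two by two, in any order, in a fixed brown tray 236 x 188 mm (lip 14 mm above the table); plate x along the tray's long side. Origin under its centre, 6 mm above the table; top at 11 mm. Painted blue on its centre: a full disc 48 mm across; place of the steel bush.

How it is judged:
At the end, for the whole second after the job is handed in: The black punch, larger stone, black ring die and steel bush each rest, released and flat, within 12 mm of the centre of their own painted shape in the tray, the punch and the stone within 15 degrees of the shape's direction; the steel punch and the smaller stone are within 20 mm of where they lay (horizontal distance between black_punch and punch_plate below 0.012 m and z of black_punch in the frame of punch_plate between 0.002 and 0.017 m and linear speed of each of black_punch, large_stone, black_ring, steel_bush below 0.02 m/s and contact force between each of black_punch, large_stone, black_ring, steel_bush and the fingers below 0.05 N and horizontal distance between large_stone and stone_plate below 0.012 m and z of large_stone in the frame of stone_plate between 0.002 and 0.015 m and horizontal distance between black_ring and ring_plate below 0.012 m and z of black_ring in the frame of ring_plate between 0.002 and 0.016 m and horizontal distance between steel_bush and bush_plate below 0.012 m and z of steel_bush in the frame of bush_plate between 0.002 and 0.008 m and angle between the x axis of black_punch and the x axis of punch_plate, either way round below 0.26 rad and angle between the y axis of large_stone and the x axis of stone_plate, either way round below 0.26 rad and distance of each of steel_punch, small_stone from where it was at the start of the episode below 0.02 m); the robot touches nothing.
It fails at once if the steel punch is moved more than 20 mm from where it lay (distance of steel_punch from where it was at the start of the episode above 0.02 m).
It fails at once if the smaller sharpening stone is moved more than 20 mm from where it lay (distance of small_stone from where it was at the start of the episode above 0.02 m).
It also fails if it takes over 96 s, if anything falls off the work surface, if the arm or the gripper's body presses on something with over 40 N, if the wrist force passes 120 N, or if a joint passes its speed limit or range.

## Working session

There is one attempt and no reset: what is moved stays moved. The work goes in short steps, Python scripts to look and compute and a shell command to move; the robot and the scene stay as the last step left them, time stands still between calls to the robot, and variables do not carry over. Pictures are saved under pics/ and viewed, and the job is handed in when it is done.

```bash
mkdir -p pics; ls; python3 - <<'E'
from station import bot
import cv2
o=bot.get_obs(); print({k:(o[k]) for k in ('t','eef_pos','tool_rot','gripper_width','contact_force')})
for n in ('top','scene'):
    p,d=bot.read_camera(n); cv2.imwrite(f'pics/{n}0.png',p)
    print(n,bot.calibration(n))
E
```

```text
pics
{'t': 0.0, 'eef_pos': array([ 0.28343311, -0.6119578 ,  0.23033178]), 'tool_rot': array([-4.28942629e-04,  8.42703592e-01, -5.38377020e-01, -8.10063319e-04]), 'gripper_width': 0.9975843255134272, 'contact_force': array([-0.96451683,  1.04201719,  0.22842174])}
top {'mtx': array([[482.2317193 ,   0.        , 257.78071891],
       [  0.        , 482.2317193 , 191.81090241],
       [  0.        ,   0.        ,   1.        ]]), 'dist_coeffs': array([-0.0464572,  0.       ,  0.       ,  0.       ,  0.       ]), 'rvec': array([ 2.09094707, -2.13052039,  0.12697415]), 'tvec': array([0.01173832, 0.53625594, 1.34203145])}
scene {'mtx': array([[405.87571173,   0.        , 256.866592  ],
       [  0.        , 405.87571173, 189.23841473],
       [  0.        ,   0.        ,   1.        ]]), 'dist_coeffs': array([0.00749409, 0.        , 0.        , 0.        , 0.        ]), 'rvec': array([ 0.95513413, -2.14017269,  1.32025745]), 'tvec': array([0.35570141, 0.19334625, 0.924944  ])}
```

View pics/top0.png

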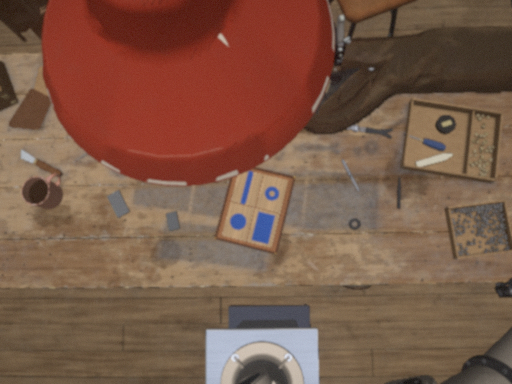

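View pics/scene0.png

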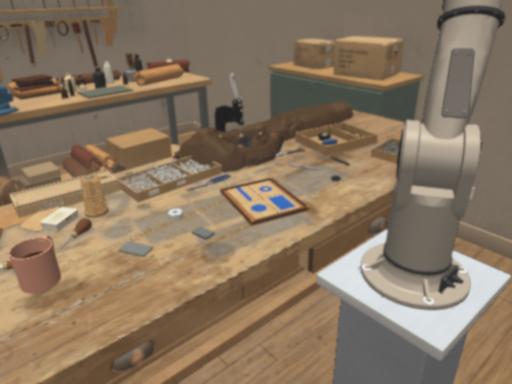

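The top picture shows the stones at (118,203) and (173,221), the tray at (255,208), a ring at (354,224), and two punches at (350,176) and (399,193). The lamp hides the bush there, but the scene camera has it at (175,212).

```bash
cat > h.py <<'E'
import numpy as np, cv2
from station import bot
def Rt(c): return cv2.Rodrigues(np.array(c['rvec']))[0], np.array(c['tvec']).reshape(3)
def toplane(c,px,z):
    px=np.array(px,float).reshape(-1,1,2)
    u=cv2.undistortPoints(px,c['mtx'],c['dist_coeffs']).reshape(-1,2)
    R,t=Rt(c); d=np.c_[u,np.ones(len(u))]@R; o=-R.T@t
    s=(z-o[2])/d[:,2]; return o+s[:,None]*d
def todepth(c,px,dep):
    px=np.array(px,float).reshape(-1,2)
    u=cv2.undistortPoints(px.reshape(-1,1,2),c['mtx'],c['dist_coeffs']).reshape(-1,2)
    R,t=Rt(c); P=np.c_[u,np.ones(len(u))]*np.array(dep).reshape(-1,1); return (P-t)@R
def rect(pts):
    (c,s,a)=cv2.minAreaRect((np.array(pts)[:,:2]*1000).astype(np.float32))
    b=cv2.boxPoints((c,s,a)); e=b[1]-b[0]; f=b[2]-b[1]
    if np.hypot(*f)>np.hypot(*e): e,f=f,e
    return np.round(np.array(c),1),np.round([np.hypot(*e),np.hypot(*f)],1),round(float(np.degrees(np.arctan2(e[1],e[0])))%180,1)
E
python3 - <<'E'
from h import *
Z={'black_punch':.005,'steel_punch':.005,'large_stone':.008,'small_stone':.010,'black_ring':.009,'steel_bush':.021,'punch_plate':.011,'stone_plate':.011,'ring_plate':.011,'bush_plate':.011}
for cam in ('top','scene'):
    p,d=bot.read_camera(cam); c=bot.calibration(cam)
    for k,z in Z.items():
        for r in bot.silhouettes(cam,k)[:3]:
            ys,xs=np.nonzero(r['mask'])
            if len(xs)<5: continue
            print(cam,k,round(r['p'],2),np.round(r['xy']),len(xs),*rect(toplane(c,np.c_[xs,ys],z)))
c=bot.calibration('top');p,d=bot.read_camera('top')
print('lamp', todepth(c,[[190,100],[190,170],[60,100],[320,60]],[d[100,190],d[170,190],d[100,60],d[60,320]]))
# painted shapes
p=p.astype(int); m=((p[...,0]-p[...,2])>40).astype(np.uint8); n,l,s,ct=cv2.connectedComponentsWithStats(m)
for i in range(1,n):
    if s[i,4]>20:
        ys,xs=np.nonzero(l==i); P=toplane(c,np.c_[xs,ys],.011); print('blue',ct[i],s[i,4],P.mean(0)[:2]*1000,*rect(P))
E
```

```text
top black_punch 0.41 [398. 191.] 96 [ 531.9 -409.1] [80.4  8.8] 176.4
top steel_punch 0.62 [350. 177.] 130 [ 589.  -269.6] [101.1  12.4] 24.6
top steel_punch 0.43 [271. 192.] 870 [539.1 -35.4] [103.   76.3] 164.8
top large_stone 0.68 [114. 204.] 352 [517.4 423.2] [77.7 43. ] 28.3
top small_stone 0.79 [173. 222.] 178 [462.1 258. ] [51.5 31.4] 12.3
top black_ring 0.41 [356. 221.] 90 [ 443.  -275.8] [32.2 31.7] 177.4
top black_ring 0.2 [249. 189.] 830 [557.3  37.5] [106.2  75.1] 164.1
top punch_plate 0.6 [248. 189.] 794 [556.7  36.7] [102.2  73.3] 165.3
top stone_plate 0.92 [262. 227.] 865 [439.2  -9.3] [103.3  72.5] 165.3
top stone_plate 0.38 [346. 173.] 91 [ 586.7 -269.4] [100.7   9.3] 25.2
top ring_plate 0.72 [269. 192.] 854 [538.3 -37.3] [101.1  75.5] 164.8
top bush_plate 0.77 [238. 223.] 850 [457.7  63.4] [102.7  74.2] 163.8
scene steel_punch 0.27 [265. 188.] 369 [548.1 -42.3] [112.5  81.5] 164.0
scene large_stone 0.77 [133. 248.] 370 [517.4 427.8] [84.1 52.2] 25.8
scene small_stone 0.5 [200. 229.] 131 [461.1 263.6] [55.6 34. ] 8.6
scene steel_bush 0.63 [177. 216.] 162 [579.2 273.7
[... 313 characters left out ...]
ush_plate 0.67 [260. 205.] 501 [456.8  64.8] [113.9  82.8] 163.2
lamp [[ 0.44764943  0.01063768  1.02976349]
 [ 0.39832367  0.01938262  0.98087902]
 [ 0.46582171  0.14094228  0.99433105]
 [ 0.50024571 -0.10349281  0.98477633]]
blue [434.32857143 144.04285714] 70 [ 673.86769192 -522.73948375] [ 674.6 -522. ] [55.2 12.7] 65.6
blue [246.5037037  187.31851852] 135 [556.61238188  36.50880298] [556.2  36.5] [96.5 12.3] 165.5
blue [271.45 192.98] 100 [537.87869648 -36.91206693] [537.8 -37. ] [35.8 32.4] 178.8
blue [262.9321663  227.40262582] 457 [436.8502091  -10.16940422] [437.1 -10.2] [82.8 46.8] 165.2
blue [237.80662983 221.08839779] 181 [456.73697678  63.11483916] [457.   62.6] [41.3 41.2] 88.9
```

```bash
cat >> h.py <<'E'
from scipy.spatial.transform import Rotation as Ro
def pose():
    o=bot.get_obs(); q=o['tool_rot']; R=Ro.from_quat([q[1],q[2],q[3],q[0]]); return o,np.array(o['eef_pos']),R
def plan(x,y,z,phi):
    """world target in m, phi = jaw direction deg (mod 180)"""
    o,p,R=pose(); M=R.as_matrix(); cur=np.degrees(np.arctan2(M[1,0],M[0,0]))
    phi=cur+((phi-cur+90)%180-90)
    f=np.radians(phi); T=np.array([[np.cos(f),np.sin(f),0],[np.sin(f),-np.cos(f),0],[0,0,-1]])
    d=M.T@(np.array([x,y,z])-p)*100; w=Ro.from_matrix(M.T@T).as_rotvec()
    print('t',round(o['t'],2),'pos',np.round(p*1000,1),'phi',round(cur,1),'->',round(phi,1),'q7',round(o['q'][6],2),'ROW',np.round(d,2).tolist(),np.round(w,3).tolist())
E
python3 -c "
from h import *
plan(.532,-.409,.22,86)
print(bot.calibration('wrist'))"
```

```text
t 1.25 pos [ 283.7 -612.5  231.3] phi -65.1 -> -94.0 q7 -0.08 ROW [-8.03, -31.08, 1.13] [-0.0, -0.0, 0.504]
{'mtx': array([[287.97305406,   0.        , 253.03448367],
       [  0.        , 287.97305406, 188.64020472],
       [  0.        ,   0.        ,   1.        ]]), 'dist_coeffs': array([-0.04642902,  0.        ,  0.        ,  0.        ,  0.        ]), 'rvec': array([-2.42889519,  1.54890957,  0.23343208]), 'tvec': array([-0.67532719, -0.04062086,  0.37888849])}
```

```bash
python3 -m creep '[[[-8,-31,1.1,0,0,0.504,1],[-8,-31,1.1,0,0,0.504,1],[-8,-31,1.1,0,0,0.504,1],[-8,-31,1.1,0,0,0.504,1],[-8,-31,1.1,0,0,0.504,1],[-8,-31,1.1,0,0,0.504,1],[-8,-31,1.1,0,0,0.504,1],[-8,-31,1.1,0,0,0.504,1]]]' 30
cat >> h.py <<'E'
ZZ={'black_punch':.005,'steel_punch':.005,'large_stone':.008,'small_stone':.010,'black_ring':.009,'steel_bush':.021,'punch_plate':.011,'stone_plate':.011,'ring_plate':.011,'bush_plate':.011}
def look(name,labels,cam='wrist'):
    o,p,R=pose(); c=bot.calibration(cam); im,d=bot.read_camera(cam); cv2.imwrite(f'pics/{name}.png',im)
    print('t',round(o['t'],2),'pos',np.round(p*1000,1))
    for k in labels:
        for r in bot.silhouettes(cam,k)[:2]:
            ys,xs=np.nonzero(r['mask'])
            if len(xs)>5: print(k,round(r['p'],2),np.round(r['xy']),len(xs),*rect(toplane(c,np.c_[xs,ys],ZZ[k])))
    return c,im,d
E
python3 -c "
from h import *
look('w1',['black_punch','steel_punch'])"
```

```text
t: 2.25
eef_pos: [0.5296, -0.4117, 0.2204]
tool_rot: [-0.001, -0.681, 0.733, -0.0]
contact_force: [-0.0, 0.5, 0.2]
gripper_width: 1.001
t 2.25 pos [ 529.6 -411.7  220.4]
black_punch 0.69 [252. 160.] 517 [ 532.7 -410.4] [93.4 10.1] 176.0
steel_punch 0.6 [132. 118.] 747 [ 587.8 -271.1] [108.8  11.8] 23.9
```

View pics/w1.png

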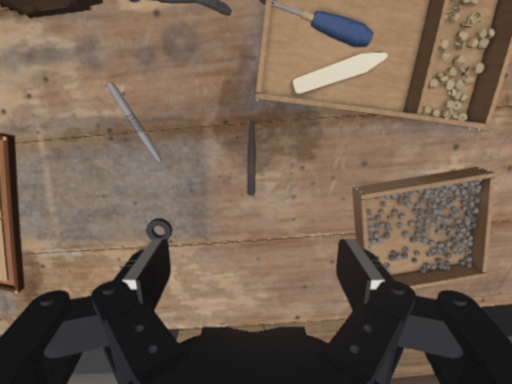

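The wrist picture shows the black punch upright at (252,160), the steel punch at (132,118) and the ring at (158,230). The fit gives the black punch at (532.7,-410.4), 176°.

```bash
python3 -c "
from h import *
plan(.5327,-.4104,.003,86)"
```

```text
t 2.4 pos [ 530.  -411.2  220.5] phi -94.2 -> -94.0 q7 -1.05 ROW [-0.12, -0.27, 21.75] [0.0, -0.001, -0.003]
```

```bash
python3 -m creep '[[[-0.1,-0.25,6,0,0,0,0.6],[-0.1,-0.25,12,0,0,0,0.6],[-0.1,-0.25,17,0,0,0,0.5],[-0.1,-0.25,20,0,0,0,0.5],[-0.1,-0.25,21,0,0,0,0.5],[-0.1,-0.25,21.5,0,0,0,0.5],[-0.1,-0.25,21.7,0,0,0,0.5],[-0.1,-0.25,21.7,0,0,0,0.5]]]' 30
python3 -c "
from h import *
plan(.5327,-.4104,.003,86)"
```

```text
t: 3.4
eef_pos: [0.5346, -0.4093, 0.0045]
tool_rot: [0.0, -0.682, 0.732, -0.001]
contact_force: [0.3, 0.1, 0.2]
gripper_width: 0.5
t 3.4 pos [ 534.6 -409.3    4.5] phi -94.0 -> -94.0 q7 -1.05 ROW [0.13, 0.18, 0.15] [-0.002, -0.001, -0.0]
```

```bash
python3 -m creep '[[[0,0.15,0.1,0,0,0,0],[0,0.15,0.1,0,0,0,0],[0,0.15,0.1,0,0,0,0],[0,0.15,0.1,0,0,0,0],[0,0.15,0.1,0,0,0,0],[0,0.15,-2,0,0,0,0],[0,0.15,-5,0,0,0,0],[0,0.15,-8,0,0,0,0],[0,0.15,-8,0,0,0,0]]]' 40
python3 -c "
from h import *
look('w2',['black_punch'])
plan(.5566,.0365,.09,75.2)"
```

```text
t: 4.53
eef_pos: [0.5345, -0.41, 0.0871]
tool_rot: [0.001, -0.682, 0.732, -0.003]
contact_force: [-0.2, -0.9, -0.8]
gripper_width: 0.102
t 4.53 pos [ 534.5 -410.    87.1]
black_punch 0.63 [253. 238.] 2519 [ 489.3 -408.4] [154.8  16.2] 175.5
t 4.62 pos [ 532.5 -408.6   83.7] phi -94.0 -> -104.8 q7 -1.05 ROW [-44.57, 0.71, -0.64] [-0.001, -0.0, 0.188]
```

View pics/w2.png

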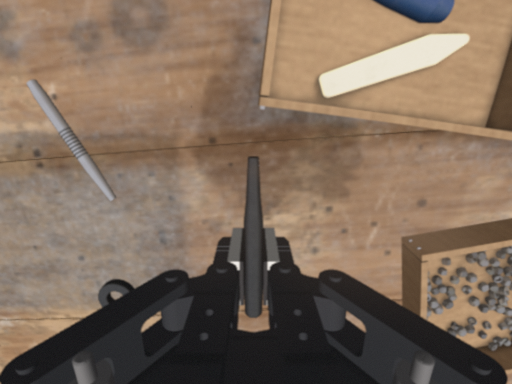

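The punch is held at (253,238), roughly in the middle of the jaws. I'm carrying it over to the tray.

```bash
python3 -m creep '[[[-6,0.7,-5,0,0,0.188,0],[-12,0.7,-9,0,0,0.188,0],[-18,0.7,-9,0,0,0.188,0],[-24,0.7,-9,0,0,0.188,0],[-30,0.7,-9,0,0,0.188,0],[-36,0.7,-9,0,0,0.188,0],[-42,0.7,-9,0,0,0.188,0],[-44.6,0.7,-9,0,0,0.188,0],[-44.6,0.7,-9,0,0,0.188,0]]]'
python3 -c "
from h import *
c,p,d=look('w3',['black_punch','punch_plate','stone_plate','ring_plate','bush_plate'])
plan(.5566,.0365,.09,75.2)
p=p.astype(int); m=((p[...,0]-p[...,2])>40).astype(np.uint8); n,l,s,ct=cv2.connectedComponentsWithStats(m)
for i in range(1,n):
    if s[i,4]>60:
        ys,xs=np.nonzero(l==i); P=toplane(c,np.c_[xs,ys],.011); print('blue',ct[i],s[i,4],P.mean(0)[:2]*1000,*rect(P))
"
```

```text
t: 5.75
eef_pos: [0.5559, 0.041, 0.1721]
tool_rot: [-0.0, -0.613, 0.79, 0.001]
contact_force: [-1.5, -0.8, -1.8]
gripper_width: 0.104
t 5.75 pos [555.9  41.  172.1]
black_punch 0.59 [254. 238.] 2568 [466.6  62.2] [214.7  22.4] 165.7
punch_plate 0.87 [261. 158.] 5357 [557.3  34.9] [102.9  73.4] 165.6
stone_plate 0.93 [320. 240.] 3547 [447.6 -14.4] [84.2 75. ] 166.9
ring_plate 0.98 [327. 165.] 6302 [537.9 -36.9] [102.9  77. ] 164.0
bush_plate 0.73 [269. 224.] 787 [492.7  52.1] [72.2 30.2] 74.0
t 6.05 pos [556.6  35.  173. ] phi -104.9 -> -104.8 q7 -2.01 ROW [-0.15, 0.03, 8.3] [0.0, -0.001, -0.002]
blue [259.10119048 151.25446429] 672 [574.73748872  28.43787515] [559.7  34.1] [95.8 14.6] 164.8
blue [327.81294964 168.82134293] 834 [538.20956669 -39.2101044 ] [537.2 -39.1] [39.6 39. ] 75.9
blue [320.05208333 247.08570076] 2112 [446.42126568 -13.96872606] [442.4 -13.5] [73.7 48.9] 165.2
```

View pics/w3.png

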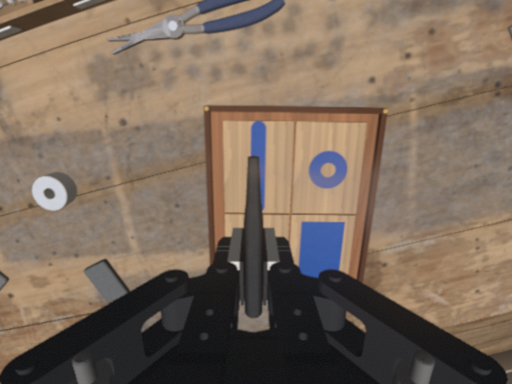

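Below the held punch, the bar shape is at (259,151) and the ring shape at (328,169). The bush stands at (54,191). I'll lower the punch now.

```bash
python3 -c "
from h import *
plan(.5585,.0357,.016,75.2)"
python3 -m creep '[[[-0.1,-0.2,6,0,0,0,0],[-0.1,-0.2,11,0,0,0,0],[-0.1,-0.2,14,0,0,0,0],[-0.1,-0.2,15,0,0,0,0],[-0.1,-0.2,15.3,0,0,0,0],[-0.1,-0.2,15.3,0,0,0,0],[-0.1,-0.2,15.3,0,0,0,0]]]'
python3 -c "
from h import *
plan(.5585,.0357,.0155,75.2)"
```

```text
t 6.05 pos [556.6  35.  173. ] phi -104.9 -> -104.8 q7 -2.01 ROW [-0.13, -0.18, 15.7] [0.0, -0.001, -0.002]
t: 6.92
eef_pos: [0.5599, 0.0372, 0.0215]
tool_rot: [0.001, -0.61, 0.792, -0.001]
contact_force: [0.1, -0.7, -0.4]
gripper_width: 0.1
t 6.92 pos [559.9  37.2  21.5] phi -104.8 -> -104.8 q7 -2.03 ROW [0.18, 0.1, 0.6] [-0.002, 0.001, -0.0]
```

```bash
python3 -m creep '[[[0.1,0.1,0.3,0,0,0,0],[0.1,0.1,0.55,0,0,0,0],[0.1,0.1,0.55,0,0,0,0]]]'
```

```text
t: 7.3
eef_pos: [0.5575, 0.0364, 0.0146]
tool_rot: [-0.0, -0.61, 0.792, 0.0]
contact_force: [-0.2, 0.4, -1.1]
gripper_width: 0.101
```

```bash
python3 -m creep '[[[0,0,0,0,0,0,0.35],[0,0,0,0,0,0,0.35],[0,0,0,0,0,0,0.35],[0,0,-3,0,0,0,0.35],[0,0,-9,0,0,0,0.5],[0,0,-15,0,0,0,1],[0,0,-15,0,0,0,1]]]'
python3 -c "
from h import *
c,p,d=look('w4',['black_punch','punch_plate','ring_plate','steel_bush','small_stone'])
"
```

```text
t: 8.18
eef_pos: [0.5612, 0.0369, 0.1701]
tool_rot: [0.004, -0.61, 0.792, -0.002]
contact_force: [0.3, 0.3, 0.3]
gripper_width: 0.899
t 8.18 pos [561.2  36.9 170.1]
black_punch 0.78 [257. 181.] 751 [554.5  34.6] [96.8 11.3] 165.2
punch_plate 0.74 [250. 170.] 5331 [558.1  34.7] [101.3  74.2] 165.2
punch_plate 0.26 [100. 282.] 517 [478.2 256.1] [38.2 27.8] 102.6
ring_plate 0.58 [328. 174.] 6230 [537.6 -37.5] [102.8  75.2] 164.9
steel_bush 0.65 [ 53. 200.] 1326 [590.6 256.7] [54.2 40.4] 92.3
small_stone 0.72 [ 99. 282.] 519 [477.3 256.6] [38.  28.5] 102.3
```

View pics/w4.png

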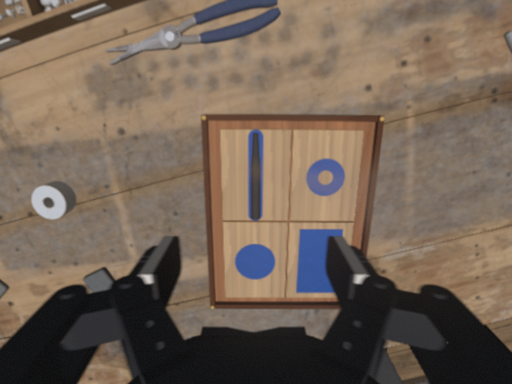

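The punch lies on its bar at (255,175), about 3 mm off centre. The bush is next.

```bash
python3 -c "
from h import *
plan(.585,.262,.2,95)"

```

```text
t 8.47 pos [556.7  36.3 163.3] phi -104.8 -> -85.0 q7 -2.01 ROW [-22.54, 3.03, -3.69] [0.003, -0.001, -0.345]
```

```bash
python3 -m creep '[[[-22.5,3,-3.7,0,0,-0.345,1],[-22.5,3,-3.7,0,0,-0.345,1],[-22.5,3,-3.7,0,0,-0.345,1],[-22.5,3,-3.7,0,0,-0.345,1],[-22.5,3,-3.7,0,0,-0.345,1],[-22.5,3,-3.7,0,0,-0.345,1],[-22.5,3,-3.7,0,0,-0.345,1]]]'
python3 -c "
from h import *
c,p,d=look('w5',['steel_bush','large_stone','small_stone'])
ys,xs=np.nonzero(d>0); P=todepth(c,np.c_[xs,ys],d[ys,xs]); k=(P[:,2]>.016)&(P[:,2]<.027)&(np.hypot(P[:,0]-.585,P[:,1]-.262)<.06)
print('bush depth',k.sum(),P[k].mean(0),*rect(P[k]))
"
```

```text
t: 9.35
eef_pos: [0.5862, 0.2595, 0.201]
tool_rot: [0.001, 0.736, -0.677, 0.0]
contact_force: [-0.9, 0.1, 0.1]
gripper_width: 1.005
t 9.35 pos [586.2 259.5 201. ]
steel_bush 0.84 [252. 165.] 1016 [591.7 263.6] [42.5 40.9] 157.4
large_stone 0.6 [120. 205.] 2029 [517.9 422.2] [80.6 45.8] 26.9
small_stone 0.88 [248. 256.] 986 [464.7 256.4] [57.5 34. ] 12.5
small_stone 0.45 [478. 221.] 3929 [538.5 -37.7] [103.8  78.5] 165.3
bush depth 871 [0.59096429 0.26374183 0.02075377] [590.3 263.5] [39.9 39. ] 4.6
```

View pics/w5.png

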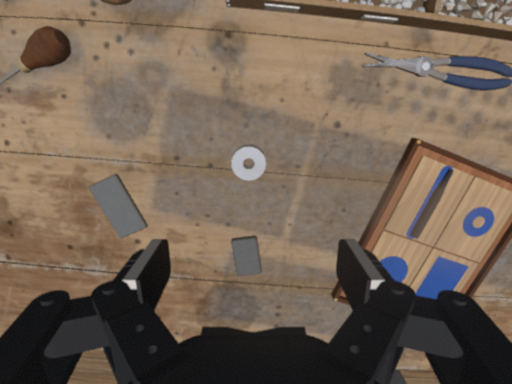

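The bush is at (249,163) in the picture, or (590.6,263.6) mm. The area around it is clear.

```bash
python3 -c "
from h import *
plan(.5906,.2636,.003,95)"

```

```text
t 9.55 pos [586.3 260.7 201.8] phi -85.1 -> -85.0 q7 -2.06 ROW [-0.26, -0.45, 19.88] [0.0, -0.0, -0.002]
```

```bash
python3 -m creep '[[[-0.3,-0.45,6,0,0,0,0.9],[-0.3,-0.45,12,0,0,0,0.8],[-0.3,-0.45,16,0,0,0,0.8],[-0.3,-0.45,18.5,0,0,0,0.8],[-0.3,-0.45,19.5,0,0,0,0.8],[-0.3,-0.45,19.8,0,0,0,0.8],[-0.3,-0.45,19.8,0,0,0,0.8],[-0.3,-0.45,19.8,0,0,0,0.8]]]'
python3 -c "
from h import *
plan(.5906,.2636,.003,95)"
python3 -m creep '[[[0,0,0,0,0,0,0.2],[0,0,0,0,0,0,0.2],[0,0,0,0,0,0,0.2],[0,0,0,0,0,0,0.2],[0,0,0,0,0,0,0.2],[0,0,0,0,0,0,0.2]]]' 50
```

```text
t: 10.55
eef_pos: [0.5912, 0.2654, 0.005]
tool_rot: [-0.001, 0.737, -0.676, 0.0]
contact_force: [-0.4, 0.5, 1.0]
gripper_width: 0.806
t 10.55 pos [591.2 265.4   5. ] phi -85.0 -> -85.0 q7 -2.1 ROW [0.17, 0.08, 0.2] [-0.002, 0.001, -0.001]
t: 11.3
eef_pos: [0.5908, 0.2652, 0.0047]
tool_rot: [-0.0, 0.737, -0.676, 0.0]
contact_force: [-0.8, -1.2, 4.6]
gripper_width: 0.439
```

```bash
python3 -c "
from h import *
plan(.457,.0625,.1,95)"

```

```text
t 11.3 pos [590.8 265.2   4.7] phi -85.0 -> -85.0 q7 -2.1 ROW [19.04, 15.08, -9.55] [-0.001, 0.0, -0.001]
```

```bash
python3 -m creep '[[[0,0,-4,0,0,0,0.2],[2,2,-9.5,0,0,0,0.2],[8,6,-9.5,0,0,0,0.2],[13,10,-9.5,0,0,0,0.2],[17,13.5,-9.5,0,0,0,0.2],[19,15.1,-9.5,0,0,0,0.2],[19,15.1,-9.5,0,0,0,0.2],[19,15.1,-9.5,0,0,0,0.2],[19,15.1,-9.5,0,0,0,0.2]]]'
python3 -c "
from h import *
c,p,d=look('w6',['steel_bush','stone_plate','bush_plate','ring_plate','punch_plate'])
plan(.457,.0625,.016,95)
"
```

```text
t: 12.42
eef_pos: [0.4572, 0.0639, 0.0989]
tool_rot: [-0.0, 0.738, -0.675, 0.0]
contact_force: [-0.1, -0.7, -2.3]
gripper_width: 0.439
t 12.43 pos [457.2  63.9  98.9]
steel_bush 0.92 [254. 248.] 5080 [407.8  59.2] [80.2 65.2] 5.2
stone_plate 0.72 [340. 209.] 7894 [438.7 -10.5] [101.3  76.3] 165.1
bush_plate 0.72 [256. 175.] 7579 [457.4  62.2] [101.8  73.2] 164.2
ring_plate 0.93 [391. 101.] 12425 [537.9 -37.2] [101.8  74.8] 164.5
punch_plate 0.67 [298.  64.] 11914 [557.1  35.7] [103.4  75.7] 165.6
t 12.72 pos [456.5  63.   98.7] phi -85.0 -> -85.0 q7 -1.83 ROW [0.05, -0.04, 8.27] [0.0, 0.0, 0.0]
```

View pics/w6.png

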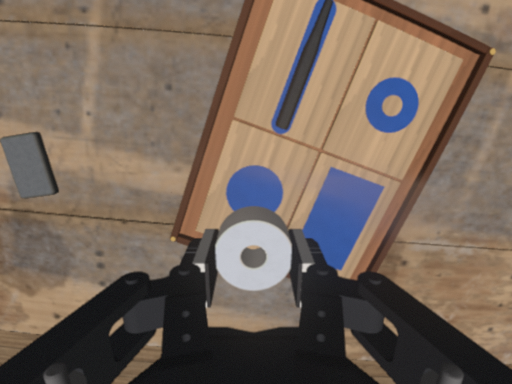

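The bush is held at (254,248), with its disc directly below at (255,190). I'll lower it.

```bash
python3 -m creep '[[[0,0,4,0,0,0,0.2],[0,0,7,0,0,0,0.2],[0,0,7.9,0,0,0,0.2],[0,0,8.1,0,0,0,0.2],[0,0,8.2,0,0,0,0.2],[0,0,8.3,0,0,0,0.2],[0,0,8.3,0,0,0,0.2]]]'

```

```text
t: 13.6
eef_pos: [0.4568, 0.0627, 0.0163]
tool_rot: [-0.0, 0.737, -0.676, 0.0]
contact_force: [-0.3, 0.2, -1.7]
gripper_width: 0.436
```

```bash
python3 -m creep '[[[0,0,0.1,0,0,0,0.2],[0,0,0.1,0,0,0,0.7],[0,0,0.1,0,0,0,0.7],[0,0,0.1,0,0,0,0.7],[0,0,-3,0,0,0,0.7],[0,0,-9,0,0,0,0.8],[0,0,-15,0,0,0,0.9],[0,0,-15,0,0,0,0.9]]]'
python3 -c "
from h import *
c,p,d=look('w7',['steel_bush','bush_plate','black_punch'])
plan(.518,.4225,.2,118)
"
```

```text
t: 14.6
eef_pos: [0.4596, 0.0634, 0.1703]
tool_rot: [-0.004, 0.737, -0.676, 0.003]
contact_force: [-0.1, 0.2, -0.8]
gripper_width: 0.9
t 14.6 pos [459.6  63.4 170.3]
steel_bush 0.93 [254. 180.] 1229 [455.3  61.4] [43.4 40.1] 5.1
bush_plate 0.82 [254. 177.] 5032 [457.4  61.8] [102.4  74.6] 165.0
black_punch 0.64 [290.  82.] 938 [559.6  34. ] [96.  11.1] 164.8
t 14.8 pos [455.3  62.4 164.5] phi -85.0 -> -62.0 q7 -1.8 ROW [-35.33, -9.36, -3.58] [0.003, 0.0, -0.402]
```

View pics/w7.png

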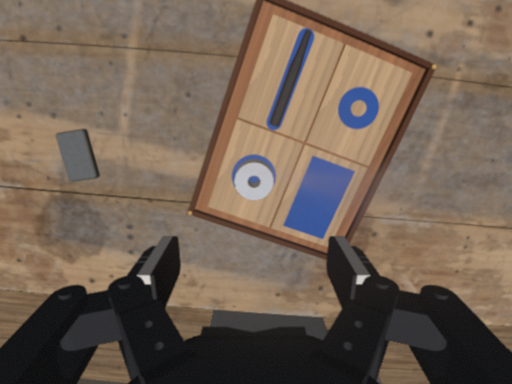

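The bush stands on its disc at (254,180). Next is the large stone.

```bash
python3 -m creep '[[[-35.3,-9.4,-3.6,0,0,-0.402,0.9],[-35.3,-9.4,-3.6,0,0,-0.402,0.9],[-35.3,-9.4,-3.6,0,0,-0.402,0.9],[-35.3,-9.4,-3.6,0,0,-0.402,0.9],[-35.3,-9.4,-3.6,0,0,-0.402,0.9],[-35.3,-9.4,-3.6,0,0,-0.402,0.9],[-35.3,-9.4,-3.6,0,0,-0.402,0.9],[-35.3,-9.4,-3.6,0,0,-0.402,0.9],[-35.3,-9.4,-3.6,0,0,-0.402,0.9]]]'
python3 -c "
from h import *
c,p,d=look('w8',['large_stone','small_stone'])
plan(.518,.4225,.1,118)
"
```

```text
t: 15.92
eef_pos: [0.5198, 0.4202, 0.2007]
tool_rot: [0.001, 0.857, -0.516, 0.0]
contact_force: [0.6, -0.3, -0.3]
gripper_width: 0.898
t 15.93 pos [519.8 420.2 200.7]
large_stone 0.59 [251. 162.] 2186 [518.3 424.5] [77.9 40.8] 28.8
small_stone 0.65 [350. 247.] 86 [464.5 264. ] [61.6 16.3] 164.1
t 16.07 pos [519.9 421.1 201.8] phi -62.1 -> -62.0 q7 -1.99 ROW [-0.22, 0.1, 10.18] [0.0, -0.001, -0.002]
```

View pics/w8.png

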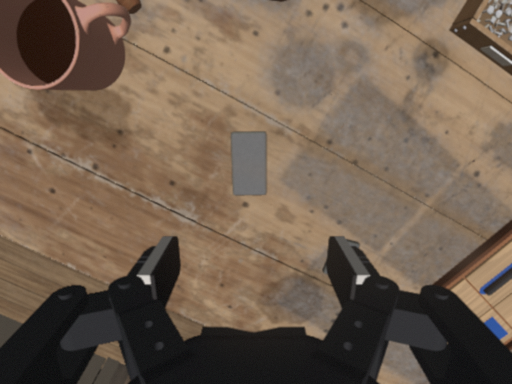

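The stone is upright in the picture at (249,163). It fits at (518.3,424.3), 28.8°.

```bash
python3 -c "
from h import *
plan(.5183,.4243,-.001,118.8)"
python3 -m creep '[[[-0.3,-0.05,6,0,0,-0.015,0.75],[-0.4,-0.05,12,0,0,-0.015,0.7],[-0.4,-0.05,16,0,0,-0.015,0.7],[-0.4,-0.05,18.5,0,0,-0.015,0.7],[-0.4,-0.05,19.4,0,0,-0.015,0.7],[-0.4,-0.05,19.8,0,0,-0.015,0.7],[-0.4,-0.05,19.8,0,0,-0.015,0.7],[-0.4,-0.05,19.8,0,0,-0.015,0.7]]]'
python3 -c "
from h import *
plan(.5183,.4243,-.001,118.8)"
```

```text
t 16.07 pos [519.9 421.1 201.8] phi -62.1 -> -61.2 q7 -1.99 ROW [-0.37, -0.02, 20.27] [0.0, -0.001, -0.016]
t: 17.08
eef_pos: [0.5187, 0.4268, 0.0051]
tool_rot: [-0.001, 0.861, -0.509, 0.0]
contact_force: [-0.2, 0.2, 0.2]
gripper_width: 0.696
t 17.07 pos [518.7 426.8   5.1] phi -61.1 -> -61.2 q7 -2.05 ROW [0.2, 0.16, 0.61] [-0.002, 0.0, 0.001]
```

```bash
python3 -m creep '[[[0.15,0.15,0.3,0,0,0,0.7],[0.15,0.15,0.5,0,0,0,0.7],[0.15,0.15,0.5,0,0,0,0.7]]]'
python3 -m creep '[[[0,0,0,0,0,0,0.55],[0,0,0,0,0,0,0.3],[0,0,0,0,0,0,0.3],[0,0,0,0,0,0,0.3],[0,0,0,0,0,0,0.3],[0,0,0,0,0,0,0.3]]]' 40
```

```text
t: 17.45
eef_pos: [0.5174, 0.424, -0.0014]
tool_rot: [0.0, 0.861, -0.509, -0.0]
contact_force: [-0.0, -0.2, 0.9]
gripper_width: 0.701
t: 18.2
eef_pos: [0.5177, 0.4245, -0.0009]
tool_rot: [-0.0, 0.861, -0.509, 0.0]
contact_force: [-0.2, 0.5, 3.4]
gripper_width: 0.474
```

```bash
python3 -m creep '[[[0,0,-3,0,0,0,0.3],[0,0,-8,0,0,0,0.3],[0,0,-13,0,0,0,0.3],[0,0,-13,0,0,0,0.3]]]'
python3 -c "
from h import *
c,p,d=look('w9',['large_stone','small_stone'])
plan(.438,-.0105,.13,75.2)
"
```

```text
t: 18.7
eef_pos: [0.5193, 0.4261, 0.1331]
tool_rot: [-0.004, 0.861, -0.509, 0.001]
contact_force: [0.2, 0.4, -0.5]
gripper_width: 0.476
t 18.7 pos [519.3 426.1 133.1]
large_stone 0.67 [254. 235.] 10653 [458.7 392.4] [156.4  83.2] 28.9
small_stone 0.42 [358. 277.] 104 [483.6 277.1] [13.  11.3] 8.5
t 18.85 pos [516.7 423.3 127.3] phi -61.1 -> -104.8 q7 -2.01 ROW [34.19, 27.83, -0.17] [0.002, -0.002, 0.762]
```

View pics/w9.png

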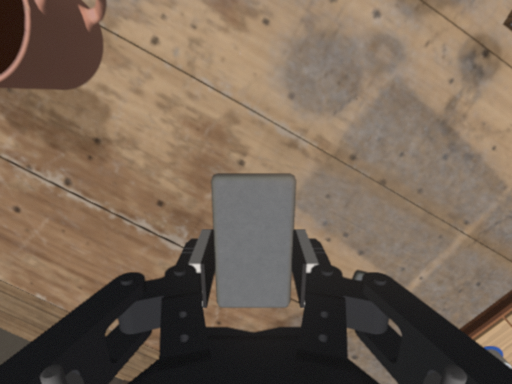

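The stone is held flat at (254,238). I'll carry it to its plate.

```bash
python3 -m creep '[[[4,3.2,0,0,0,0.1,0.3],[8,6.5,0,0,0,0.2,0.3],[12,9.8,0,0,0,0.3,0.3],[16,13,0,0,0,0.4,0.3],[20,16.3,0,0,0,0.5,0.3],[24,19.5,0,0,0,0.6,0.3],[28,22.8,0,0,0,0.7,0.3],[32,26,0,0,0,0.762,0.3],[34.2,27.8,0,0,0,0.762,0.3],[34.2,27.8,0,0,0,0.762,0.3]]]'
python3 -c "
from h import *
c,p,d=look('w10',['large_stone','stone_plate','steel_bush','ring_plate'])
plan(.438,-.0105,.011,75.2)
"
```

```text
t: 20.1
eef_pos: [0.4371, -0.0121, 0.1273]
tool_rot: [-0.002, -0.608, 0.794, 0.001]
contact_force: [-0.6, -0.4, -1.2]
gripper_width: 0.474
t 20.1 pos [437.1 -12.1 127.3]
large_stone 0.73 [253. 237.] 10662 [371.2   4.1] [154.6  80.8] 164.6
stone_plate 0.56 [251. 150.] 3833 [467.1 -19.1] [74.9 44.2] 75.8
steel_bush 0.63 [165. 189.] 1774 [455.2  62.6] [47.2 41. ] 107.3
ring_plate 0.95 [249.  59.] 10879 [536.4 -37.6] [97.6 73.8] 165.0
t 20.35 pos [439.   -8.3 128.4] phi -104.7 -> -104.8 q7 -1.97 ROW [0.24, 0.04, 11.74] [0.001, 0.0, 0.002]
```

View pics/w10.png

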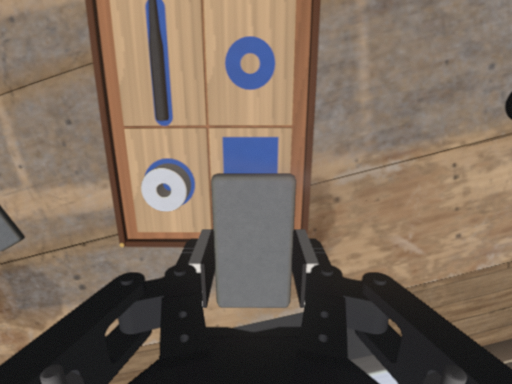

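```bash
python3 -m creep '[[[0,0,5,0,0,0,0.3],[0,0,9,0,0,0,0.3],[0,0,10.8,0,0,0,0.3],[0,0,11.2,0,0,0,0.3],[0,0,11.5,0,0,0,0.3],[0,0,11.5,0,0,0,0.3],[0,0,11.5,0,0,0,0.3]]]'

```

```text
t: 21.22
eef_pos: [0.4397, -0.0094, 0.0145]
tool_rot: [0.001, -0.61, 0.792, -0.0]
contact_force: [-0.1, -0.4, -1.0]
gripper_width: 0.471
```

```bash
python3 -m creep '[[[0,0.1,0.2,0,0,0,0.3],[0,0.1,0.3,0,0,0,0.3],[0,0.1,0.3,0,0,0,0.3]]]'

```

```text
t: 21.6
eef_pos: [0.4381, -0.0093, 0.0107]
tool_rot: [-0.0, -0.61, 0.792, 0.0]
contact_force: [0.5, -0.1, -0.4]
gripper_width: 0.473
```

```bash
python3 -m creep '[[[0,0,0,0,0,0,0.56],[0,0,0,0,0,0,0.56],[0,0,0,0,0,0,0.56],[0,0,-3,0,0,0,0.56],[0,0,-9,0,0,0,0.7],[0,0,-18,0,0,0,0.8],[0,0,-18,0,0,0,0.8],[0,0,-18,0,0,0,0.8]]]'
python3 -c "
from h import *
c,p,d=look('w11',['large_stone','stone_plate','steel_bush','black_punch','black_ring'])
plan(.443,-.276,.2,90)
"
```

```text
t: 22.6
eef_pos: [0.4397, -0.0092, 0.1931]
tool_rot: [0.002, -0.61, 0.792, -0.001]
contact_force: [0.3, -0.3, -0.6]
gripper_width: 0.8
t 22.6 pos [439.7  -9.2 193.1]
large_stone 0.97 [255. 168.] 2407 [437.3 -10.8] [78.9 43. ] 165.2
stone_plate 0.76 [270. 165.] 3042 [437.6 -11.3] [100.6  74.9] 165.3
stone_plate 0.69 [254. 167.] 2413 [438.  -10.7] [78.1 43.3] 165.3
steel_bush 0.95 [188. 174.] 1089 [456.4  62.7] [46.  38.5] 119.7
black_punch 0.87 [183.  76.] 935 [559.8  37.7] [98.2 11.9] 165.6
black_ring 0.79 [482. 105.] 753 [ 444.8 -274.1] [39.6 32.9] 71.1
t 22.9 pos [437.3  -9.3 189.5] phi -104.8 -> -90.0 q7 -1.96 ROW [25.64, -7.36, -1.04] [0.003, -0.001, -0.258]
```

View pics/w11.png

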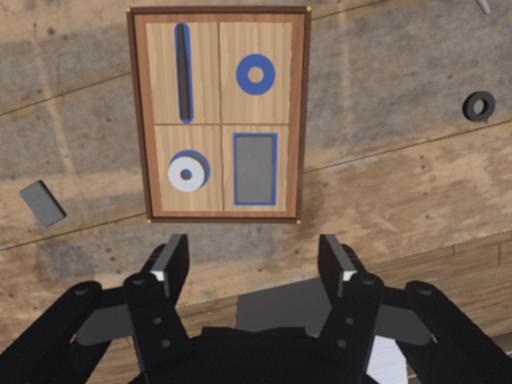

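The stone is centred on its rectangle at (255,168). The ring die is at (479,106), so I'm moving over it.

```bash
python3 -m creep '[[[25.6,-7.4,-1,0,0,-0.258,0.8],[25.6,-7.4,-1,0,0,-0.258,0.8],[25.6,-7.4,-1,0,0,-0.258,0.8],[25.6,-7.4,-1,0,0,-0.258,0.8],[25.6,-7.4,-1,0,0,-0.258,0.8],[25.6,-7.4,-1,0,0,-0.258,0.8],[25.6,-7.4,-1,0,0,-0.258,0.8],[25.6,-7.4,-1,0,0,-0.258,0.8]]]'
python3 -c "
from h import *
c,p,d=look('w12',['black_ring','steel_punch'])
plan(.4435,-.2755,0.0,90)
"
```

```text
t: 23.9
eef_pos: [0.4445, -0.274, 0.2004]
tool_rot: [-0.0, 0.708, -0.706, -0.001]
contact_force: [0.6, 0.3, -0.8]
gripper_width: 0.802
t 23.9 pos [ 444.5 -274.   200.4]
black_ring 0.83 [258. 158.] 449 [ 444.5 -277.6] [33.9 29.8] 0.2
black_ring 0.53 [ 49. 170.] 2769 [436.1 -10.9] [106.  78.] 165.0
steel_punch 0.7 [249.  38.] 620 [ 580.1 -275. ] [88.7  8.9] 23.8
t 24.05 pos [ 444.5 -274.7  200.8] phi -89.9 -> -90.0 q7 -1.1 ROW [0.08, 0.1, 20.08] [-0.0, 0.0, 0.001]
```

View pics/w12.png

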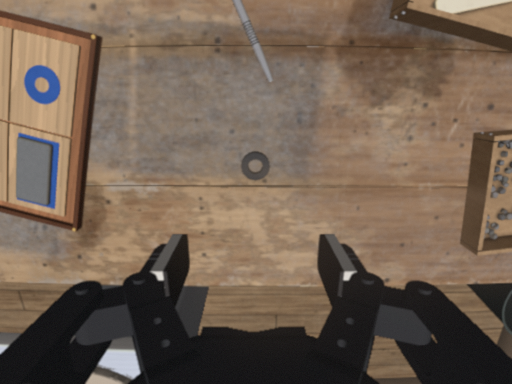

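The ring is at (255,166), close to (444,-275.5). The steel punch at (253,40) is well clear.

```bash
python3 -c "
from h import *
c=bot.calibration('wrist'); print(toplane(c,[[255.3,166]],.009))"
python3 -m creep '[[[0.1,0.1,6,0,0,0,0.7],[0.1,0.1,12,0,0,0,0.6],[0.1,0.1,16,0,0,0,0.6],[0.1,0.1,18.5,0,0,0,0.6],[0.1,0.1,19.3,0,0,0,0.6],[0.1,0.1,19.6,0,0,0,0.6],[0.1,0.1,19.6,0,0,0,0.6],[0.1,0.1,19.6,0,0,0,0.6]]]'
```

```text
[[ 0.44365206 -0.27819831  0.009     ]]
t: 25.05
eef_pos: [0.444, -0.277, 0.0058]
tool_rot: [0.0, -0.707, 0.707, -0.001]
contact_force: [-0.0, -1.1, 0.0]
gripper_width: 0.603
```

```bash
python3 -m creep '[[[0,0,0.3,0,0,0,0.6],[0,0,0.5,0,0,0,0.6],[0,0,0.5,0,0,0,0.6],[0,0,0.5,0,0,0,0.2],[0,0,0.5,0,0,0,0.2],[0,0,0.5,0,0,0,0.2],[0,0,0.5,0,0,0,0.2],[0,0,0.5,0,0,0,0.2]]]' 40
python3 -m creep '[[[0,0,-3,0,0,0,0.2],[0,0,-8,0,0,0,0.2],[0,0,-12,0,0,0,0.2],[0,0,-12,0,0,0,0.2]]]'
python3 -c "
from h import *
c,p,d=look('w13',['black_ring'])
plan(.5378,-.0372,0.13,75.2)
"
```

```text
t: 26.05
eef_pos: [0.4433, -0.2768, 0.0]
tool_rot: [0.0, -0.707, 0.707, -0.0]
contact_force: [-2.3, 1.2, 6.0]
gripper_width: 0.368
t: 26.55
eef_pos: [0.4454, -0.2777, 0.1226]
tool_rot: [0.001, -0.707, 0.707, -0.003]
contact_force: [-0.2, 0.2, -0.8]
gripper_width: 0.364
t 26.55 pos [ 445.4 -277.7  122.6]
black_ring 0.91 [250. 253.] 2647 [ 381.4 -278.5] [70.9 58.4] 1.8
t 26.65 pos [ 443.1 -276.4  119.5] phi -90.0 -> -104.8 q7 -1.08 ROW [-23.92, -9.46, -1.05] [-0.0, 0.0, 0.258]
```

View pics/w13.png

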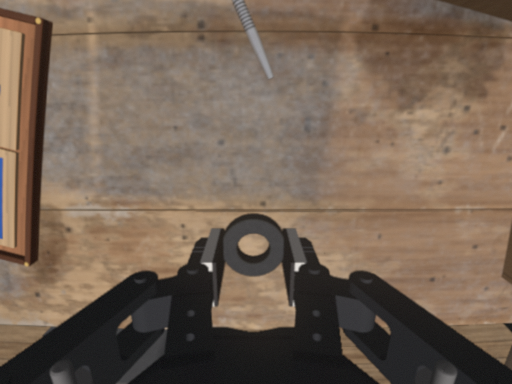

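The ring is held at (253,245). Now I'll carry it to the ring plate.

```bash
python3 -m creep '[[[-5,-2,-1,0,0,0.1,0.2],[-10,-4,-1,0,0,0.2,0.2],[-15,-6,-1,0,0,0.258,0.2],[-20,-8,-1,0,0,0.258,0.2],[-24,-9.5,-1,0,0,0.258,0.2],[-24,-9.5,-1,0,0,0.258,0.2],[-24,-9.5,-1,0,0,0.258,0.2]]]'
python3 -c "
from h import *
c,p,d=look('w14',['black_ring','ring_plate'])
plan(.538,-.036,0.0115,75.2)
"
```

```text
t: 27.52
eef_pos: [0.5371, -0.0373, 0.1283]
tool_rot: [-0.001, -0.61, 0.792, 0.001]
contact_force: [-0.2, -0.5, -0.9]
gripper_width: 0.364
t 27.52 pos [537.1 -37.3 128.3]
black_ring 0.57 [250. 251.] 2726 [470.8 -21.9] [72.9 60.4] 163.5
ring_plate 0.98 [251. 171.] 7460 [539.8 -39.1] [99.9 73.8] 165.1
t 27.68 pos [537.5 -38.3 129.2] phi -104.9 -> -104.8 q7 -1.83 ROW [-0.24, 0.0, 11.77] [0.001, -0.001, -0.002]
```

View pics/w14.png

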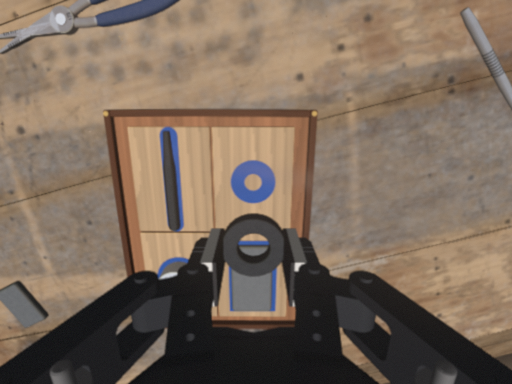

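```bash
python3 -m creep '[[[-0.2,0,5,0,0,0,0.2],[-0.2,0,9,0,0,0,0.2],[-0.2,0,10.8,0,0,0,0.2],[-0.2,0,11.2,0,0,0,0.2],[-0.2,0,11.5,0,0,0,0.2],[-0.2,0,11.5,0,0,0,0.2],[-0.2,0,11.5,0,0,0,0.2]]]'
```

```text
t: 28.55
eef_pos: [0.5395, -0.0347, 0.0157]
tool_rot: [0.001, -0.61, 0.792, -0.0]
contact_force: [-0.4, -0.4, 0.1]
gripper_width: 0.362
```

```bash
python3 -m creep '[[[0.05,0.05,0.2,0,0,0,0.2],[0.05,0.05,0.35,0,0,0,0.2],[0.05,0.05,0.35,0,0,0,0.2]]]'
```

```text
t: 28.92
eef_pos: [0.5382, -0.0351, 0.0112]
tool_rot: [-0.0, -0.61, 0.792, 0.0]
contact_force: [0.3, -0.7, -0.5]
gripper_width: 0.364
```

```bash
python3 -m creep '[[[0,0,0,0,0,0,0.47],[0,0,0,0,0,0,0.47],[0,0,0,0,0,0,0.47],[0,0,-3,0,0,0,0.47],[0,2,-9,0,0,0,0.7],[0,4,-18,0,0,0,0.8],[0,4,-18,0,0,0,0.8],[0,4,-18,0,0,0,0.8],[0,4,-18,0,0,0,0.8]]]'
python3 -c "
from h import *
c,p,d=look('w15',['black_punch','punch_plate','black_ring','ring_plate','large_stone','stone_plate','steel_bush','bush_plate','steel_punch','small_stone'])
p,d=bot.read_camera('top'); print('top')
look('t15',['black_punch','black_ring','large_stone','steel_bush','steel_punch','small_stone'],'top')
"
```

```text
t: 30.05
eef_pos: [0.4991, -0.0249, 0.1906]
tool_rot: [-0.0, -0.61, 0.792, 0.0]
contact_force: [0.1, 0.6, -0.8]
gripper_width: 0.803
t 30.05 pos [499.1 -24.9 190.6]
black_punch 0.9 [188. 136.] 811 [557.1  37.6] [96.1 13. ] 166.0
punch_plate 0.95 [191. 127.] 5430 [557.4  35.4] [101.8  75.8] 165.3
black_ring 0.58 [258. 133.] 635 [537.3 -36.7] [35.3 33.7] 120.6
black_ring 0.21 [273. 211.] 2388 [437.2 -11. ] [101.3  74. ] 165.2
ring_plate 0.63 [256. 131.] 5466 [537.  -37.8] [102.1  74. ] 165.7
large_stone 0.9 [256. 220.] 2129 [435.  -10.4] [80.8 43. ] 165.3
stone_plate 0.62 [252. 128.] 5506 [537.5 -38.1] [101.   73.9] 165.6
steel_bush 0.85 [193. 222.] 979 [455.9  61.1] [45.3 40.2] 132.0
bush_plate 0.95 [197. 204.] 3239 [457.6  61.3] [102.2  74.6] 165.0
steel_punch 0.7 [455.  37.] 827 [ 581.1 -273.9] [93.2 11.9] 23.4
small_stone 0.65 [ 54. 248.] 1039 [463.3 253.2] [54.2 39. ] 12.0
top
t 30.65 pos [499.6 -24.9 191.2]
small_stone 0.7 [176. 220.] 185 [462.5 258.1] [53.8 31.9] 13.5
```

View pics/w15.png

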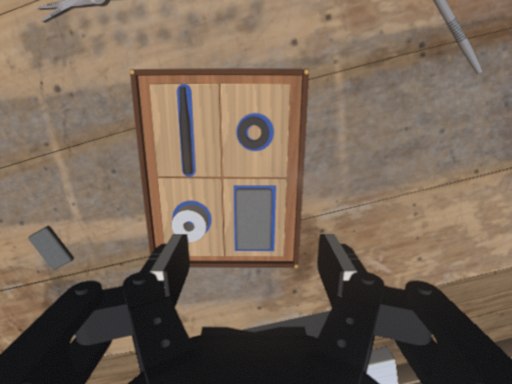

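Everything is in place: punch (187,131), ring (254,132), stone (254,218), bush (190,222). I'll do one more depth check on the bush and then hand in.

```bash
python3 -c "
from h import *
c=bot.calibration('wrist'); p,d=bot.read_camera('wrist')
ys,xs=np.nonzero(d>0); P=todepth(c,np.c_[xs,ys],d[ys,xs]); k=(P[:,2]>.027)&(P[:,2]<.038)&(np.hypot(P[:,0]-.457,P[:,1]-.062)<.04)
print('bush',k.sum(),P[k].mean(0),*rect(P[k]))
print(bot.hand_in())
"
```

```text
bush 787 [0.45815663 0.05949816 0.03166846] [457.1  60. ] [39.8 37.5] 37.5
the job is handed in; nothing more can be done
None
```

The black punch, larger stone, black ring die and steel bush are all flat on their own painted shapes. I handed the job in at about 31 s of the 96 s allowed. The hand-in reports no verdict.

In the last wrist picture, each piece compared with its plate like this:

| Piece | Offset from centre | Angle to its shape |
|---|---|---|
| Black punch | about 2 mm | under 1° |
| Larger stone | about 2 mm | under 1° |
| Black ring die | about 1 mm | – |
| Steel bush | about 2 mm by depth | – |

The bush top measured 31.7 mm above the table, which matches it standing flat on its plate. The gripper was open and about 19 cm above the table, touching nothing.

- **Left where they lay:** I did not touch the steel punch or the smaller stone. The smaller stone's position repeated to 1 mm in the top camera. The last wrist view put it about 5 mm away, but it was seen at the picture's edge.
- **Steel punch check:** its last wrist fit was about 9 mm from the first, because the picture cut it off (93 mm of its 108 mm visible).
- **Failed check:** the last top-camera look found only the smaller stone; none of the other five pieces were reported.

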